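# Aim the air elbow at the pointer and open the air lever

### The arm

A 7-joint arm with a two-finger parallel gripper is mounted at the origin on the work surface. World frame = base frame: x ahead of the robot, y to its left, z up, the work surface at z = 0. Lengths are in mm, angles in degrees, forces in N, time in s.
With the tool pointing down it reaches from about 425 to 875 mm from the base axis. Payload 4.7 kg.
Tool frame: the origin (TCP) lies midway between the tips of the shut fingers; the grasp point (between the pads) lies 19 mm behind it (env.tcp_to_grasp is the distance from the TCP to the grasp point, in mm); z points along the fingers, y is the line along which they close (so a half turn about z gives the same grasp; the last joint's range is limited). The gripper opens to 85 mm and grips with 20 to 120 N. Pads are 22 mm wide; open, the fingers measure 114 mm over their backs; the gripper's body (76 mm by 85 mm) begins 54 mm behind the grasp point. The pads swing forward as they close: fully open they stand 13 mm farther back than shut.
Start: joints at [75.923, 18.392, -4.016, 83.108, 1.295, 78.541, -3.26], TCP at [166.955, -628.212, 231.349] pointing down, gripper open.
Joint ranges: [-163.93, 163.93], [-17.29, 119.83], [-79.2, 71.16], [3.27, 140.29], [-89.18, 269.18], [5.43, 117.66], [-154.24, 154.24]. Speed limits (degrees/s): [147.25, 147.25, 180, 180, 180, 180, 180].

### API

Orientations are given as a 3x3 rotation matrix whose columns are the frame's x, y, z axes.
In Python, from bench import env, snapshot gives the robot as it stands.
- The arm moves only by the tool jog_arm, never from a script. Its argument "moves" is a list of rows, each a list of 7 numbers: the finger opening in mm, from 0 to 85.4, then the shift along the world's x, y, z in mm, then the turn, a rotation vector about the world's x, y, z in degrees. In form: [[jaw, dx, dy, dz, rx, ry, rz], ...]. A call has exactly 10 rows; each row is the pose to reach, as a shift and turn from the pose commanded when the call began; what a row does not reach only later rows make up. A row lasts 1/10 s, in which the tool goes at most 50 mm and 8.59 degrees, less where a joint would pass 70% of its speed; a pose out of reach is approached as far as the arm can. A call with a gripper value outside its range is refused whole. The fingers move at their own pace and stop on an object; "squeeze" is the grip in N (left out, the last holds). Time passes only in rows, so rows that repeat a pose let the fingers close, or fill a call up. It gives the time, the measured TCP pose, the force, the opening and the grip force at its end, in the units of the state.
- env.get_obs(): the state, without advancing time (a new reading comes with each control period).
- snapshot(name): name is "scene" or "top" or "wrist"; returns a dict with "frame" (420x560x3 uint8, red, green, blue), "range_z" (420x560 float32, mm along the optical axis (not along the pixel's ray), 0 where there is no reading), "fx", "fy", "cx", "cy" (pixels), "k1" (the pictures are not rectified: a ray, as slopes to the right and down, at radius r is drawn at 1 + k1 r^2 times it, then the intrinsics apply), "world_to_cam" (4x4, takes a point from world to camera coordinates); the wrist camera has in their place "mount" (4x4, takes a point from camera to tool coordinates, whose origin is the TCP and whose axes are the flange's). Camera axes: x right, y up, looking along -z (the intrinsics and any distortion apply to the point x, -y, -z); pixel columns grow to the right and rows downward; lengths in mm; the calibration is good to about 2 mm. A picture is of the moment at which its call begins: read the wrist's pose just before it.
- env.hand_in(): hands the job in; it is judged then, once.
The state is a dict: "clock": time; "joint_positions": joint angles; "dq": joint speeds; "joint_efforts": joint torques, N m; "ee_pos": TCP position; "orientation": TCP orientation; "contact_force": force on the tool from outside, world axes, zero at the start; "moment": the same for the moment, N m; "grip_width": finger opening in mm; "grasp_force": force on a finger pad.
Only numpy, scipy, OpenCV 4.12 (cv2) and the standard library are available. Lean on these libraries where they do the work, as an engineer would, in place of code of your own. Each camera call takes 0.05 s, during which the arm holds its last target. There are 200 camera calls.

### The job

On the clockmaker's drying blower, screw the brass elbow further down its threaded stub (clockwise seen from above the stub) until its outlet points at the upright tip of the steel pointer, and stop there without going well past it. Then open the air: press the release button in the grip of the valve's lever, swing the lever all the way down, and let go. Leave the pointer where it is set and do not knock the other things on the bench about.

Things in the scene. Friction and masses are not known exactly. Their poses are not given: they have to be found in the camera images.
- elbow_grip (a point): Middle of the brass elbow's block, on the stub's axis. Block 38 x 38 mm, reaching 20 mm above and 22 mm below this point; pinch its flats on own +y and -y. Own z: along the stub, outwards, leaning 25 deg from vertical to the blower's front (robot side). Own x: the way the outlet points. Below: nut 48 mm wide 26 mm under this point, pointer ring 100 mm wide 54 mm under; nothing above or beside.
- elbow_outlet (a point): Centre of the outlet's open end: a round arm 31 mm thick with a 38 mm collar, leaving the block along the elbow's own +x; this point is 86 mm from the stub's axis, 2 mm lower along it than elbow_grip.
- elbow (a joint): Turn of the elbow on its thread (already started), rad; grows as it is screwed on, clockwise seen from above the stub. Starts at 0 to 0.7, needs 1.2 to 2.9 rad more to meet the pointer. About 0.25 Nm of friction, sinks 4 mm a turn, stays where left.
- pointer_tip (a point): In the upright tip (9 x 12 mm, 23 mm tall) at the outer end of the flat steel pointer on the ring round the stub; 104 mm from the stub's axis, 44 mm lower along it than elbow_grip. Clamped at a different angle each time; leave it alone. Aimed: seen along the stub's axis the outlet arm lies on the line from axis to tip (tip at the elbow's own +x, y near 0; at the start at -y).
- button_top (a point): Centre of the top of the grey release button (32 mm along the lever, 22 mm across) in the upper side of the lever's black round grip (28 mm thick, 86 mm long). Stands 12 mm proud, travels 6 mm in, spring 2 to 5 N. Own x: along the lever, away from the hinge; own z: out of the button, square to the lever. 137 mm along the lever from the hinge, 26.5 mm above its centre line.
- button (a joint): Travel of the release button, m: 0 out, 0.006 fully pressed. Unless it is pressed at least about 0.005 the latch holds the lever up.
- lever_hinge (a point): Centre of the lever's level hinge between the two cheeks of the valve block, 85 mm above the table. Own x: level, the way the lever reaches out (roughly away from the robot); own y: the hinge axis.
- lever (a joint): Swing of the lever, rad: 0 = up, latched, rising 35 degrees from the hinge outwards; 0.75 = fully down on its stop, 8 degrees below level. It stays where it is left. Swinging takes about 6 N at the button, so pressing on the button square to the lever first pushes it in and then swings the lever down.
- oil_bottle: Bystander: amber jar with black cap, 56 mm across, 110 mm tall; origin under its centre.
- tumbler: Bystander: clear glass, 72 mm across, 85 mm tall; origin under its centre.
- dust_dome: Bystander: clear plastic dust cover with a knob, 96 mm across, 70 mm tall; origin under its centre.
- great_wheel: Bystander: brass clock wheel lying flat, 90 mm across, with an arbor 55 mm tall; origin under its centre.
- parts_tray: Bystander: green tray with four divisions, 110 x 150 x 25 mm; origin under its centre.
- clock_weight: Bystander: brass clock weight standing up, 44 mm across, 110 mm tall; origin under its centre.
- screwdriver_grip (a point): Bystander: screwdriver with dark wooden handle, 170 mm long, lying on the bench; middle of its handle.
- movement: Fixed clock movement on a dark board, 120 x 120 mm, 175 mm tall, behind the blower and the valve; origin under its centre.
Not all that is in view belongs to the job. Leave any turquoise look-alike of the part that bears elbow_grip alone.

How it is judged:
By the outcome, as a careful person would: the job done as asked, in the order asked, and still so for the second after the job is handed in, with the robot touching nothing.
It also fails if it takes over 64 s, if anything falls off the work surface, if the arm or the gripper's body presses on something with over 40 N, if the wrist force passes 120 N, or if a joint passes its speed limit or range.

## Working session

There is one attempt and no reset: what is moved stays moved. The work goes in short steps, Python scripts to look and compute and a tool call to move; the robot and the scene stay as the last step left them, time stands still between calls to the robot, and variables do not carry over. Pictures are saved under pics/ and viewed, at most 10 in all, crops included, and the job is handed in when it is done.

Besides the shell and the picture viewer there is one more tool, called after "Call:" as name(argument=value, ...), one argument or row to a line, values as JSON. jog_arm: Moves the arm, as the interface text tells. Its arguments: {"type":"object","properties":{"moves":{"type":"array","items":{"type":"array","items":{"type":"number"}}},"squeeze":{"type":"number"}},"required":["moves"]}

```bash
mkdir -p pics; cat > h.py <<'E'
import numpy as np, cv2
from bench import env, snapshot
np.set_printoptions(precision=3,suppress=True)
def save(s,n,crop=None,scale=1):
    f=s["frame"][:,:,::-1]
    if crop: u0,v0,u1,v1=crop; f=f[v0:v1,u0:u1]
    cv2.imwrite(f"pics/{n}.png",cv2.resize(f,None,fx=scale,fy=scale,interpolation=cv2.INTER_CUBIC))
def undist(s,u,v):
    K=np.array([[s["fx"],0,s["cx"]],[0,s["fy"],s["cy"]],[0,0,1.]])
    return cv2.undistortPoints(np.array([[[u,v]]],float),K,np.array([s["k1"],0,0,0.]))[0,0]
def c2w(s,obs=None):
    if "world_to_cam" in s: return np.linalg.inv(s["world_to_cam"])
    T=np.eye(4);T[:3,:3]=np.array(obs["orientation"]);T[:3,3]=obs["ee_pos"]
    return T@s["mount"]
def px(s,u,v,obs=None,d=None,z=None):
    x,y=undist(s,u,v);M=c2w(s,obs);r=np.array([x,-y,-1.])
    if z is not None:
        R=M[:3,:3]@r;return M[:3,3]+R*(z-M[2,3])/R[2]
    if d is None:
        w=s["range_z"][int(v)-1:int(v)+2,int(u)-1:int(u)+2];w=w[w>0];d=np.median(w) if len(w) else np.nan
    return M[:3,:3]@(r*d)+M[:3,3]
def cloud(s,obs=None):
    H,W=s["range_z"].shape;vv,uu=np.mgrid[:H,:W]
    K=np.array([[s["fx"],0,s["cx"]],[0,s["fy"],s["cy"]],[0,0,1.]])
    p=cv2.undistortPoints(np.stack([uu,vv],-1).reshape(-1,1,2).astype(float),K,np.array([s["k1"],0,0,0.])).reshape(H,W,2)
    d=s["range_z"];C=np.stack([p[...,0]*d,-p[...,1]*d,-d],-1);M=c2w(s,obs)
    P=C@M[:3,:3].T+M[:3,3];P[d<=0]=np.nan
    return P
E
python3 - <<'E'
from h import *
import pickle
for n in("scene","top"):
    s=snapshot(n);pickle.dump(s,open(n+".pkl","wb"));save(s,n,scale=1.4)
    print(n,c2w(s))
E
```

```text
scene [[   0.705   -0.57     0.422 1091.972]
 [   0.709    0.574   -0.408 -546.67 ]
 [  -0.01     0.587    0.809 1191.648]
 [   0.       0.       0.       1.   ]]
top [[   0.016    0.993   -0.114  438.038]
 [  -1.       0.016   -0.001  -12.924]
 [   0.001    0.114    0.994 1245.288]
 [   0.       0.       0.       1.   ]]
```

View pics/scene.png

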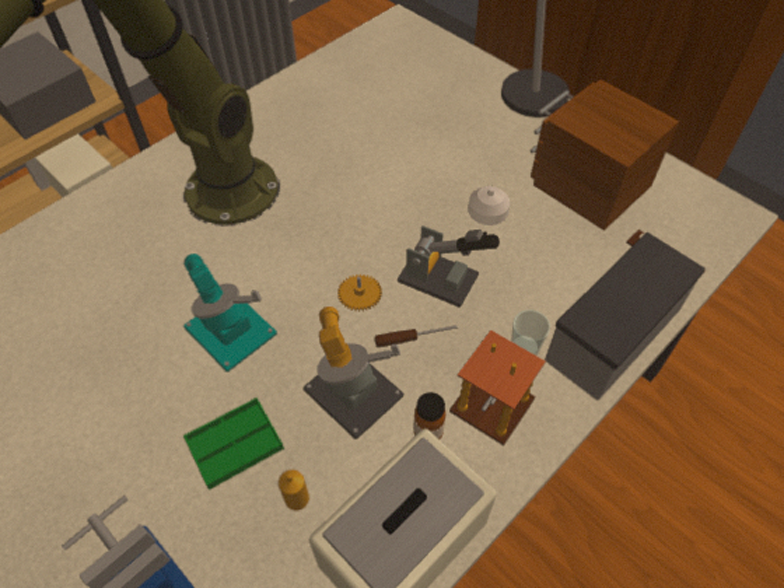

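View pics/top.png

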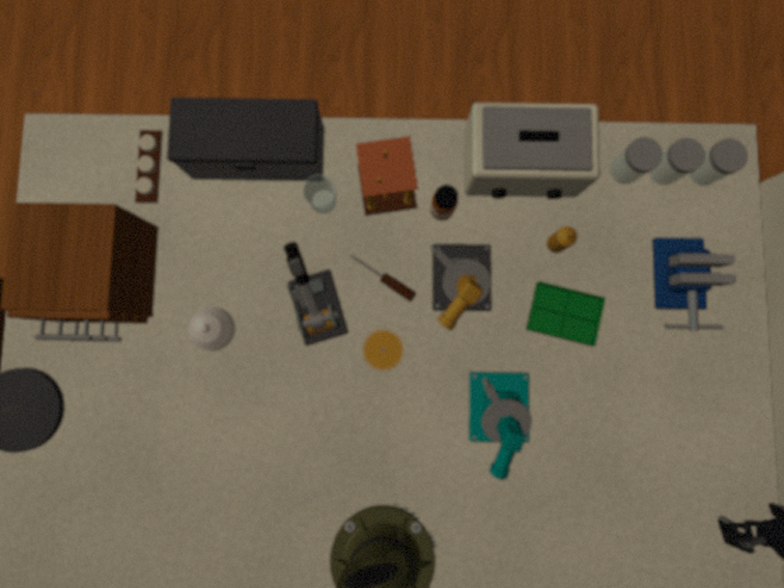

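The scene view shows the brass elbow at about (330,330) and the valve lever at (465,243). The top view shows the elbow at (465,290), its outlet at (447,322), the pointer tip at (437,253) and the button at (294,255). I'll enlarge both.

```bash
python3 - <<'E'
from h import *
import pickle
a=pickle.load(open("scene.pkl","rb"));b=pickle.load(open("top.pkl","rb"))
def crop(s,u0,v0,w,h,k): return cv2.resize(s["frame"][v0:v0+h,u0:u0+w,::-1],(w*k,h*k),interpolation=cv2.INTER_CUBIC)
A=crop(a,215,210,80,60,5);B=crop(b,300,165,80,60,5);C=crop(a,280,150,80,60,5);D=crop(b,190,165,80,60,5)
cv2.imwrite("pics/c1.png",np.vstack([np.hstack([A,B]),np.hstack([C,D])]))
for n,s,(u0,v0,u1,v1) in(("s",a,(215,210,295,310)),("t",b,(300,165,380,225))):
    P=cloud(s)[v0:v1,u0:u1].reshape(-1,3);F=s["frame"][v0:v1,u0:u1].reshape(-1,3).astype(int)
    m=(F[:,0]-F[:,2]>60)&(P[:,2]>40)
    Q=P[m];print(n,m.sum(),Q.min(0),Q.max(0),Q.mean(0))
    top=Q[Q[:,2]>np.nanmax(Q[:,2])-8];print(top.mean(0))
E
```

```text
s 627 [ 484.863 -191.78    80.06 ] [ 595.422 -108.688  168.684] [ 554.423 -160.944  138.112]
[ 560.91  -168.558  163.425]
t 357 [ 513.761 -184.366  114.199] [ 591.53  -114.355  169.351] [ 548.696 -152.056  147.891]
[ 562.975 -163.536  164.278]
```

View pics/c1.png

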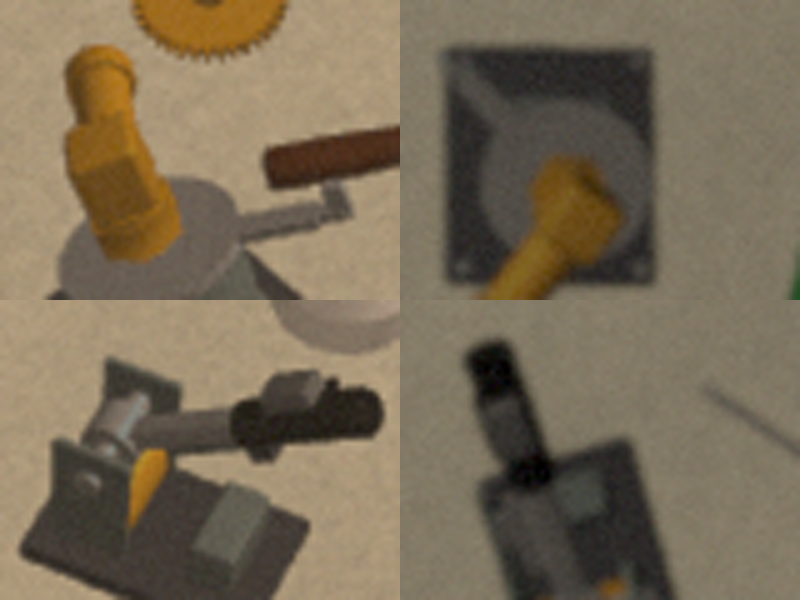

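```bash
cat > fit.py <<'E'
from h import *
import pickle
from scipy.optimize import least_squares
from scipy.spatial.transform import Rotation as Ro
def frame(psi,th):
    # blower front yaw psi; tilt 25 deg; th = outlet angle about stub axis (ccw from front direction)
    return Ro.from_euler('ZYZ',[psi,np.deg2rad(25),th]).as_matrix()
def box(q,lo,hi):
    c=(np.array(lo)+hi)/2;h=(np.array(hi)-lo)/2;d=np.abs(q-c)-h
    return np.linalg.norm(np.maximum(d,0),axis=1)+np.minimum(d.max(1),0)
def cyl(q,ax,r,lo,hi):
    o=[i for i in range(3) if i!=ax]
    a=np.linalg.norm(q[:,o],axis=1)-r;b=np.abs(q[:,ax]-(lo+hi)/2)-(hi-lo)/2
    d=np.stack([a,b],1);return np.linalg.norm(np.maximum(d,0),axis=1)+np.minimum(d.max(1),0)
def sdf(q):
    s=q+[0,0,2.]
    return np.min([box(q,[-19,-19,-22],[19,19,20]),cyl(s,0,15.5,0,86),cyl(s,0,19,74,86),cyl(q,2,23.5,-50,-26)],axis=0)
def brass(s,box3,obs=None):
    P=cloud(s,obs).reshape(-1,3);F=s["frame"].reshape(-1,3).astype(int)
    lo,hi=box3;m=(F[:,0]-F[:,2]>60)&(F[:,0]>1.15*F[:,1])&np.all((P>lo)&(P<hi),axis=1)
    return P[m]
def fit(Q,x0):
    f=lambda x:sdf((Q-x[:3])@frame(x[3],x[4]))
    r=least_squares(f,x0,loss='soft_l1',f_scale=2.,x_scale=[5,5,5,.1,.1])
    return r.x,np.median(np.abs(f(r.x)))
E
cat > go.py <<'E'
from fit import *
a=pickle.load(open("scene.pkl","rb"));b=pickle.load(open("top.pkl","rb"))
B=([440,-230,75],[640,-90,190])
Qa,Qb=brass(a,B),brass(b,B);print(len(Qa),len(Qb))
for n,Q in(("s",Qa),("t",Qb),("both",np.vstack([Qa,Qb]))):
    best=min((fit(Q,[560,-165,145,np.pi+d,t]) for t in(-.6,0.,.6) for d in(0,)),key=lambda r:r[1])
    x=best[0];R=frame(x[3],x[4]);print(n,x[:3],np.rad2deg(x[3:]),best[1],"outlet",x[:3]+R@[86,0,-2])
# pixel lookups (full-res pixel coordinates)
print("tip s",[px(a,215+u/5,210+v/5) for u,v in((340,190),(345,205),(330,183))])
print("tip t",[px(b,300+u/5,165+v/5) for u,v in((55,65),(60,75))])
print("button s",[px(a,280+u/5,150+(v-300)/5) for u,v in((290,388),(275,388),(310,388))])
print("button t",[px(b,190+(u-400)/5,165+(v-300)/5) for u,v in((103+400,425),(500,405),(508,445))])
print("grip end t",px(b,190+88/5,165+50/5),"knob",px(b,190+130/5,165+170/5))
print("cheeks s",[px(a,280+u/5,150+(v-300)/5) for u,v in((125,370),(75,455),(90,480),(110,430))])
E
python3 go.py
```

```text
627 444
s [ 556.109 -168.165  140.191] [184.266 -37.857] 1.1469252496994784 outlet [ 491.657 -120.048  109.682]
t [ 560.177 -165.046  140.997] [181.28  -34.682] 1.0236477909432429 outlet [ 495.851 -117.535  109.297]
both [ 557.786 -165.613  140.648] [182.552 -35.101] 1.437817273659583 outlet [ 492.724 -119.012  109.1  ]
tip s [array([647.068, -93.308, 135.177]), array([650.944, -93.614, 125.474]), array([641.464, -94.774, 137.119])]
tip t [array([645.278, -99.012, 121.493]), array([ 639.872, -102.04 ,  119.713])]
button s [array([598.12 , 165.305, 188.632]), array([587.818, 166.166, 179.388]), array([605.755, 172.781, 188.711])]
button t [array([596.39 , 174.017, 186.497]), array([606.283, 175.011, 192.097]), array([586.369, 171.863, 181.303])]
grip end t [635.418 182.028 194.591] knob [576.404 163.891 154.819]
cheeks s [array([479.391, 167.639, 104.622]), array([502.091, 101.945, 103.419]), array([513.523, 102.847,  89.855]), array([503.286, 129.688, 102.828])]
```

```bash
cat > plan.py <<'E'
from fit import *
def delta(o,R,p):
    R0=np.array(o["orientation"]);return p-np.array(o["ee_pos"]),np.rad2deg(Ro.from_matrix(R@R0.T).as_rotvec())
E
python3 - <<'E'
from plan import *
o=env.get_obs();print(np.array(o["orientation"]),o["ee_pos"],o["joint_positions"],env.tcp_to_grasp)
g=np.array([558,-165.8,140.6]);R=frame(np.deg2rad(182.5),np.deg2rad(-36))
t=np.array([646,-95,128.]);q=R.T@(t-g);print("tip own",q,"turn",np.rad2deg(np.arctan2(q[1],q[0])))
n=R[:,2]
for sg in(1,-1):
    T=np.stack([-sg*R[:,0]*-1,-sg*R[:,1],-n],1);print(np.linalg.det(T));print(delta(o,T,g+n*(150-19)))
print(snapshot("wrist")["mount"])
E
```

```text
[[ 0.966  0.257 -0.001]
 [ 0.257 -0.966  0.002]
 [-0.    -0.002 -1.   ]] [ 166.827 -627.726  230.35 ] [75.921 18.434 -4.016 83.167  1.295 78.542 -3.26 ] 18.700000000000003
tip own [-23.099 -99.468 -49.88 ] turn -103.07370472660332
1.0000000000000004
(array([335.863, 459.511,  28.976]), array([-28.041, -14.215, 129.078]))
1.0000000000000004
(array([335.863, 459.511,  28.976]), array([ 11.468, -22.994, -47.622]))
[[  -0.001    0.964    0.266   67.912]
 [   1.       0.001   -0.001   -0.265]
 [  -0.001    0.266   -0.964 -143.393]
 [   0.       0.       0.       1.   ]]
```

Call:
jog_arm(
  moves=[
    [85,10,10,40,-2,-1,8],
    [85,30,35,70,-4,-2,16],
    [85,60,75,80,-5,-3,24],
    [85,90,115,80,-7,-4,32],
    [85,120,155,80,-9,-5,40],
    [85,150,195,80,-11,-5,48],
    [85,180,235,80,-12,-6,56],
    [85,210,275,80,-14,-7,64],
    [85,235,315,80,-16,-8,72],
    [85,260,355,80,-17,-9,80],
  ],
)

```text
clock: 1.15
ee_pos: [427.5, -270.7, 311.2]
orientation: [[-0.083, 0.955, 0.283], [0.986, 0.119, -0.113], [-0.141, 0.27, -0.952]]
contact_force: [0.9, 0.4, 0.1]
grip_width: 85.1
grasp_force: 0.0
```

```bash
python3 - <<'E'
from plan import *
o=env.get_obs();print(o["clock"],o["ee_pos"],o["joint_positions"])
g=np.array([558,-165.8,140.6]);R=frame(np.deg2rad(182.5),np.deg2rad(-36));n=R[:,2]
print(delta(o,np.stack([R[:,0],-R[:,1],-n],1),g+n*(150-19)))
E
```

```text
1.15 [ 427.513 -270.736  311.188] [ 59.806 -14.224 -23.181 108.732 -10.842  67.407  45.056]
(array([ 75.177, 102.521, -51.862]), array([-10.916,  -5.546,  48.661]))
```

Call:
jog_arm(
  moves=[
    [85,15,20,0,-2,-1,8],
    [85,30,40,-10,-4,-2,16],
    [85,45,60,-20,-5,-3,24],
    [85,60,80,-30,-7,-4,32],
    [85,70,95,-40,-9,-5,40],
    [85,75,102,-50,-11,-6,48],
    [85,75,102,-52,-11,-6,49],
    [85,75,102,-52,-11,-6,49],
    [85,75,102,-52,-11,-6,49],
    [85,75,102,-52,-11,-6,49],
  ],
)

```text
clock: 2.15
ee_pos: [502.2, -171.8, 260.2]
orientation: [[-0.755, 0.496, 0.429], [0.558, 0.83, 0.021], [-0.346, 0.255, -0.903]]
contact_force: [-0.4, 0.2, -0.0]
grip_width: 85.1
grasp_force: 0.0
```

```bash
python3 - <<'E'
from plan import *
o=env.get_obs();print(o["clock"],o["ee_pos"],o["joint_positions"])
s=snapshot("wrist");pickle.dump((o,s),open("w1.pkl","wb"));save(s,"w1",scale=1.4)
Q=brass(s,([440,-230,75],[640,-90,190]),o);print(len(Q))
x,e=fit(Q,[558,-165,140.6,3.18,-.62]);R=frame(x[3],x[4]);print(x[:3],np.rad2deg(x[3:]),e,x[:3]+R@[86,0,-2])
E
```

```text
2.15 [ 502.155 -171.794  260.173] [ 46.796 -13.405 -19.907 116.205 -20.351  55.372  91.403]
4762
[ 560.257 -166.631  142.114] [181.186 -33.78 ] 0.47820318527341943 [ 495.342 -120.149  110.092]
```

View pics/w1.png

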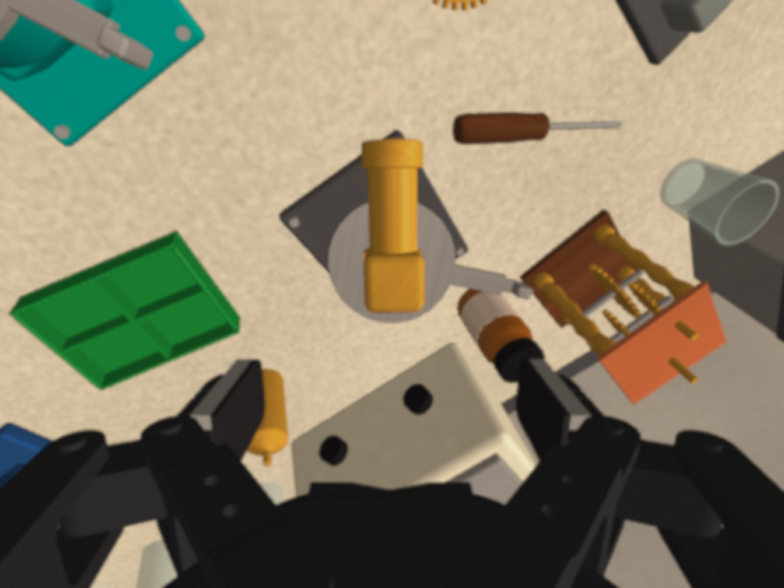

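The wrist view shows the elbow upright with its block at (394,280) and outlet collar at (392,152). The pointer runs right to its upright tip at about (523,290). I'll measure the tip next.

```bash
python3 - <<'E'
from plan import *
o,s=pickle.load(open("w1.pkl","rb"))
g=np.array([560.2,-166.6,142.1]);R=frame(np.deg2rad(181.2),np.deg2rad(-33.8))
P=cloud(s,o);L=((P-g)@R)
for name,PP,F in(("w",P,s["frame"]),)+tuple((n,cloud(pickle.load(open(n+".pkl","rb"))),pickle.load(open(n+".pkl","rb"))["frame"]) for n in("scene","top")):
    q=((PP-g)@R).reshape(-1,3);r=np.hypot(q[:,0],q[:,1]);a=np.rad2deg(np.arctan2(q[:,1],q[:,0]))
    m=(r>94)&(r<114)&(q[:,2]>-60)&(q[:,2]<-28)&(a<-40)&(a>-170);print(name,m.sum(),np.percentile(a[m],[5,25,50,75,95]),np.median(r[m]),np.median(q[m,2]),np.max(q[m,2]))
    m=(r>55)&(r<95)&(q[:,2]>-62)&(q[:,2]<-45)&(a<-40)&(a>-170);print("  bar",m.sum(),np.percentile(a[m],[5,50,95]))
m=np.isfinite(P[...,2])
n=R[:,2];T=np.stack([R[:,0],-R[:,1],-n],1)
print("above 80",delta(o,T,g+n*(80-18.7)),"at",delta(o,T,g+n*(2-18.7)),n)
E
```

```text
w 171 [-104.358 -102.959 -101.489 -100.048  -99.532] 99.77627598214657 -41.593759538087625 -38.1787255277349
  bar 507 [-107.601 -101.622  -95.644]
scene 43 [-105.705 -104.683 -103.884 -102.973 -100.849] 101.47244459543955 -47.67772948318042 -35.68771565605545
  bar 86 [-110.037 -104.682  -97.359]
top 26 [-105.064 -104.1   -102.767 -101.399 -100.426] 103.6791931842478 -45.50019900105917 -36.559022101497725
  bar 77 [-108.009 -101.987  -97.084]
above 80 (array([ 32.144,   4.652, -62.517]), array([-1.109,  0.387,  0.781])) at (array([  65.101,    5.342, -133.209]), array([-1.109,  0.387,  0.781])) [-0.423 -0.009  0.906]
```

Call:
jog_arm(
  moves=[
    [85,8,1,-16,-1.1,0.4,0.8],
    [85,17,2.4,-32,-1.1,0.4,0.8],
    [85,26,3.8,-48,-1.1,0.4,0.8],
    [85,33,4.7,-64,-1.1,0.4,0.8],
    [85,41,4.9,-80,-1.1,0.4,0.8],
    [85,48,5,-96,-1.1,0.4,0.8],
    [85,55,5.1,-112,-1.1,0.4,0.8],
    [85,61,5.3,-124,-1.1,0.4,0.8],
    [85,65,5.3,-133,-1.1,0.4,0.8],
    [85,65,5.3,-133,-1.1,0.4,0.8],
  ],
)

```text
clock: 3.2
ee_pos: [566.6, -165.6, 125.1]
orientation: [[-0.767, 0.485, 0.42], [0.539, 0.842, 0.012], [-0.348, 0.235, -0.907]]
contact_force: [-0.2, 0.3, -0.6]
grip_width: 84.7
grasp_force: 0.0
```

Call:
jog_arm(
  moves=[
    [38,0,0,0,0,0,0],
    [35,0,0,0,0,0,0],
    [30,0,0,0,0,0,0],
    [30,0,0,0,0,0,0],
    [30,0,0,0,0,0,0],
    [30,0,0,0,0,0,0],
    [30,0,0,0,0,0,0],
    [30,0,0,0,0,0,0],
    [30,0,0,0,0,0,0],
    [30,0,0,0,0,0,0],
  ],
  squeeze=40,
)

```text
clock: 4.2
ee_pos: [566.8, -166.8, 127.2]
orientation: [[-0.766, 0.486, 0.422], [0.539, 0.842, 0.009], [-0.351, 0.234, -0.907]]
contact_force: [-4.9, -1.7, 5.8]
grip_width: 37.4
grasp_force: 43.1
```

```bash
python3 - <<'E'
from plan import *
o=env.get_obs();print(o["clock"],o["joint_positions"],o["contact_force"],o["moment"])
g=np.array([560.2,-166.6,142.1]);R=frame(np.deg2rad(181.2),np.deg2rad(-33.8));n=R[:,2]
T=np.stack([R[:,0],-R[:,1],-n],1);print(delta(o,T,g+n*(2-18.7)))
for k in range(1,11): print(k,-n*8*k, -4*8*k/360*n)
E
```

```text
4.2 [ 44.357   1.907 -25.658 119.16  -12.787  36.213  85.167] [-4.925 -1.679  5.765] [-0.032  0.905 -0.102]
(array([ 0.421,  0.391, -0.232]), array([ 0.028, -0.037, -0.073]))
1 [ 3.38   0.071 -7.25 ] [ 0.038  0.001 -0.081]
2 [  6.76    0.142 -14.501] [ 0.075  0.002 -0.161]
3 [ 10.141   0.212 -21.751] [ 0.113  0.002 -0.242]
4 [ 13.521   0.283 -29.002] [ 0.15   0.003 -0.322]
5 [ 16.901   0.354 -36.252] [ 0.188  0.004 -0.403]
6 [ 20.281   0.425 -43.503] [ 0.225  0.005 -0.483]
7 [ 23.661   0.496 -50.753] [ 0.263  0.006 -0.564]
8 [ 27.042   0.566 -58.004] [ 0.3    0.006 -0.644]
9 [ 30.422   0.637 -65.254] [ 0.338  0.007 -0.725]
10 [ 33.802   0.708 -72.505] [ 0.376  0.008 -0.806]
```

Call:
jog_arm(
  moves=[
    [30,0,0,0,2.1,0,-4.5],
    [30,0,0,-0.1,4.2,0.1,-9.1],
    [30,0,0,-0.1,6.3,0.1,-13.6],
    [30,0.1,0,-0.2,8.5,0.2,-18.1],
    [30,0.1,0,-0.2,10.6,0.2,-22.7],
    [30,0.1,0,-0.3,12.7,0.3,-27.2],
    [30,0.2,0,-0.3,14.8,0.3,-31.7],
    [30,0.2,0,-0.4,16.9,0.4,-36.3],
    [30,0.2,0,-0.5,19,0.4,-40.8],
    [30,0.2,0,-0.5,21.1,0.4,-45.3],
  ],
)

```text
clock: 5.2
ee_pos: [566.2, -167.9, 126.3]
orientation: [[-0.117, 0.899, 0.423], [0.992, 0.126, 0.007], [-0.047, 0.42, -0.906]]
contact_force: [-8.1, -4.1, 5.8]
grip_width: 37.4
grasp_force: 43.0
```

```bash
python3 - <<'E'
from plan import *
o=env.get_obs();print(o["clock"],o["joint_positions"],o["contact_force"],o["moment"],o["grip_width"])
s=snapshot("wrist");pickle.dump((o,s),open("w2.pkl","wb"))
R=np.array(o["orientation"]);ref=frame(np.deg2rad(181.2),np.deg2rad(-33.8));T=ref.copy();T[:,1:]*=-1
print("tool turn",np.rad2deg(Ro.from_matrix(T.T@R).as_rotvec()))
Q=brass(s,([440,-250,75],[680,-60,190]),o);print(len(Q))
x,e=fit(Q,[560.3,-166.6,142,3.163,-.59-.87]);print(x[:3],np.rad2deg(x[3:]),e)
save(s,"w2")
E
```

```text
5.2 [ 42.992   1.84  -24.184 119.341 -12.907  36.028  35.224] [-8.128 -4.135  5.849] [-0.801  1.284 -0.097] 37.38975267411568
tool turn [ 0.043 -0.075 50.05 ]
22109
[ 559.27  -167.432  141.104] [180.475 -83.417] 0.402335746779908
```

View pics/w2.png

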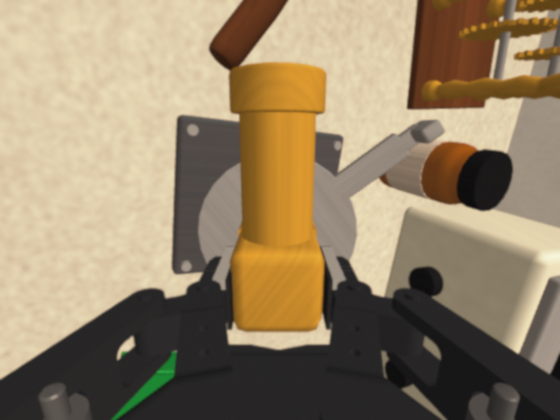

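The elbow has turned with the gripper. The tip now shows at (430,131), up and to the right of the outlet at (278,85). I'll re-measure the angle left to turn.

```bash
cat > ang.py <<'E'
from plan import *
import sys
def rep(f,th0):
    o,s=pickle.load(open(f,"rb"))
    Q=brass(s,([440,-250,75],[680,-60,190]),o)
    x,e=fit(Q,[560,-167,141.5,3.16,np.deg2rad(th0)]);R=frame(x[3],x[4]);print(x[:3],np.rad2deg(x[3:]),e)
    q=((cloud(s,o)-x[:3])@R).reshape(-1,3);r=np.hypot(q[:,0],q[:,1]);a=np.rad2deg(np.arctan2(q[:,1],q[:,0]))
    for lo,hi,z0,z1 in((94,113,-46,-28),(60,92,-60,-44)):
        m=(r>lo)&(r<hi)&(q[:,2]>z0)&(q[:,2]<z1)&(abs(a+50.)<60)&(abs(q[:,1])>1 )
        print(lo,m.sum(),np.percentile(a[m],[2,10,50,90,98]),np.median(r[m]),np.median(q[m,2]))
rep(sys.argv[1],float(sys.argv[2]))
E
python3 ang.py w2.pkl -84
```

```text
[ 559.27  -167.432  141.104] [180.475 -83.417] 0.4023357429614691
94 467 [-54.107 -53.57  -51.407 -49.7   -49.511] 103.52667373286206 -38.71455879706125
60 1571 [-57.569 -56.283 -51.072 -46.194 -44.804] 76.1893689635901 -53.20160018540839
```

Call:
jog_arm(
  moves=[
    [30,0,0,0,2.1,0,-4.5],
    [30,0,0,-0.1,4.2,0.1,-9.1],
    [30,0,0,-0.1,6.3,0.1,-13.6],
    [30,0.1,0,-0.2,8.5,0.2,-18.1],
    [30,0.1,0,-0.2,10.6,0.2,-22.7],
    [30,0.1,0,-0.3,12.7,0.3,-27.2],
    [30,0.2,0,-0.3,14.8,0.3,-31.7],
    [30,0.2,0,-0.4,16.9,0.4,-36.3],
    [30,0.2,0,-0.5,19,0.4,-40.8],
    [30,0.2,0,-0.5,20.3,0.4,-43.5],
  ],
)

```text
clock: 6.25
ee_pos: [565.2, -167.9, 125.2]
orientation: [[0.59, 0.689, 0.421], [0.758, -0.653, 0.007], [0.28, 0.315, -0.907]]
contact_force: [-12.6, -2.5, 8.1]
grip_width: 37.3
grasp_force: 43.4
```

```bash
python3 - <<'E'
from plan import *
o=env.get_obs();print(o["clock"],o["joint_positions"],o["contact_force"],o["moment"],o["grip_width"])
s=snapshot("wrist");pickle.dump((o,s),open("w3.pkl","wb"))
save(s,"w3")
E
python3 ang.py w3.pkl -132
```

```text
6.25 [ 41.689   1.771 -22.867 119.51  -12.936  35.963 -12.724] [-12.638  -2.453   8.104] [-0.906  1.873 -0.059] 37.31845199129021
[ 558.318 -167.105  140.088] [ 180.412 -131.386] 0.4039810970999369
94 500 [-6.965 -6.533 -4.598 -2.698 -2.276] 104.64581374915716 -37.99509414472119Traceback (most recent call last):
  File "ang.py", line 11, in <module>
    rep(sys.argv[1],float(sys.argv[2]))
    ~~~^^^^^^^^^^^^^^^^^^^^^^^^^^^^^^^^
  File "ang.py", line 10, in rep
    print(lo,m.sum(),np.percentile(a[m],[2,10,50,90,98]),np.median(r[m]),np.median(q[m,2]))
                     ~~~~~~~~~~~~~^^^^^^^^^^^^^^^^^^^^^^
    return _quantile_unchecked(
        a, q, axis, out, overwrite_input, method, keepdims, weights)
    return _ureduce(a,
                    func=_quantile_ureduce_func,
    ...<5 lines>...
                    overwrite_input=overwrite_input,
                    method=method)
    r = func(a, **kwargs)
    result = _quantile(arr,
                       quantiles=q,
    ...<2 lines>...
                       out=out,
                       weights=wgt)
    slices_having_nans = np.isnan(arr[-1, ...])
                                  ~~~^^^^^^^^^
IndexError: index -1 is out of bounds for axis 0 with size 0
```

View pics/w3.png

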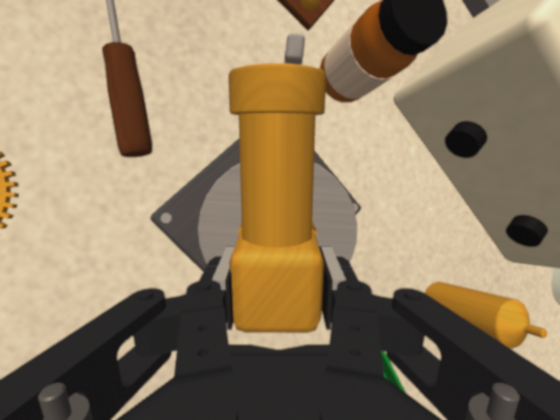

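The tip at (294,48) is just right of the arm's centreline at (277,85), with about 4.6° left.

Call:
jog_arm(
  moves=[
    [30,0,0,0,0.9,0,-2],
    [30,0,0,0,1.9,0,-4.1],
    [30,0,0,0,1.9,0,-4.2],
    [30,0,0,0,1.9,0,-4.2],
    [30,0,0,0,1.9,0,-4.2],
    [30,0,0,0,1.9,0,-4.2],
    [55,0,0,0,1.9,0,-4.2],
    [85,0,0,0,1.9,0,-4.2],
    [85,0,0,0,1.9,0,-4.2],
    [85,0,0,0,1.9,0,-4.2],
  ],
)

```text
clock: 7.3
ee_pos: [567.7, -165.6, 125.5]
orientation: [[0.639, 0.641, 0.425], [0.705, -0.709, 0.008], [0.307, 0.295, -0.905]]
contact_force: [-1.0, 0.6, -0.3]
grip_width: 85.1
grasp_force: 0.0
```

```bash
python3 - <<'E'
from plan import *
o=env.get_obs();print(o["clock"],o["joint_positions"],o["contact_force"],o["grip_width"])
s=snapshot("wrist");pickle.dump((o,s),open("w4.pkl","wb"))
save(s,"w4")
E
python3 ang.py w4.pkl -136 2>&1 | head -2
```

```text
7.3 [ 41.469   1.839 -22.921 119.488 -13.065  35.689 -17.28 ] [-1.015  0.644 -0.324] 85.11161046456388
[ 558.303 -166.997  140.101] [ 180.457 -136.031] 0.40458220347527885
94 392 [-2.46  -2.077 -0.578  2.064  2.419] 104.80935879504642 -38.11488449923253
```

Call:
jog_arm(
  moves=[
    [85,-6,0,14,0,0,0],
    [85,-13,0,28,0,0,0],
    [85,-21,0,45,0,0,0],
    [85,-31,-0.5,66,0,0,0],
    [85,-42,-0.5,90,0,0,0],
    [85,-55,-0.5,118,0,0,0],
    [85,-68,-1,145,0,0,0],
    [85,-72,-1,155,0,0,0],
    [85,-72,-1,155,0,0,0],
    [85,-72,-1,155,0,0,0],
  ],
)

```text
clock: 8.35
ee_pos: [495.3, -166.5, 279.0]
orientation: [[0.64, 0.641, 0.424], [0.705, -0.709, 0.009], [0.306, 0.293, -0.906]]
contact_force: [0.2, 0.2, -0.3]
grip_width: 85.1
grasp_force: 0.0
```

```bash
python3 - <<'E'
from plan import *
o=env.get_obs();print(o["clock"],o["joint_positions"],o["ee_pos"])
s=snapshot("wrist");pickle.dump((o,s),open("w5.pkl","wb"))
p=np.array([597,171,187.5]);yaw=np.deg2rad(17)
B=Ro.from_euler('ZY',[yaw,-np.deg2rad(35)]).as_matrix();print(B)
T=B.copy();T[:,1:]*=-1
print(delta(o,T,p+130*B[:,2]))
E
python3 ang.py w5.pkl -136 2>&1 | head -2
```

```text
8.35 [ 44.069 -15.15  -17.899 115.356 -18.699  57.622 -12.154] [ 495.281 -166.509  279.034]
[[ 0.783 -0.292 -0.549]
 [ 0.239  0.956 -0.168]
 [ 0.574  0.     0.819]]
(array([ 30.412, 315.709,  14.956]), array([ 22.856,  -5.779, -22.325]))
[ 558.214 -167.174  140.022] [ 180.494 -136.134] 0.4614720086700643
94 85 [-2.336 -2.149  0.562  2.012  2.297] 105.04062990639544 -38.28877900072405
```

Call:
jog_arm(
  moves=[
    [0,8,30,5,2,-1,-2],
    [0,16,65,10,4,-1,-4],
    [0,24,105,15,7,-2,-7],
    [0,28,145,15,9,-2,-9],
    [0,30,185,15,12,-3,-12],
    [0,30,225,15,15,-4,-15],
    [0,30,265,15,18,-5,-18],
    [0,30,300,15,21,-5,-20],
    [0,30,316,15,23,-6,-22],
    [0,30,316,15,23,-6,-22],
  ],
)

```text
clock: 9.4
ee_pos: [541.2, 158.4, 280.1]
orientation: [[0.791, 0.305, 0.531], [0.252, -0.952, 0.172], [0.558, -0.002, -0.83]]
contact_force: [0.4, -0.3, 0.1]
grip_width: 0.0
grasp_force: 0.0
```

```bash
python3 - <<'E'
from plan import *
o=env.get_obs();print(o["clock"],o["joint_positions"],o["ee_pos"])
s=snapshot("wrist");pickle.dump((o,s),open("w6.pkl","wb"));save(s,"w6",scale=1.4)
E
```

```text
9.4 [-19.732 -17.071   0.108 120.369   1.418  42.775 -92.666] [541.183 158.392 280.094]
```

View pics/w6.png

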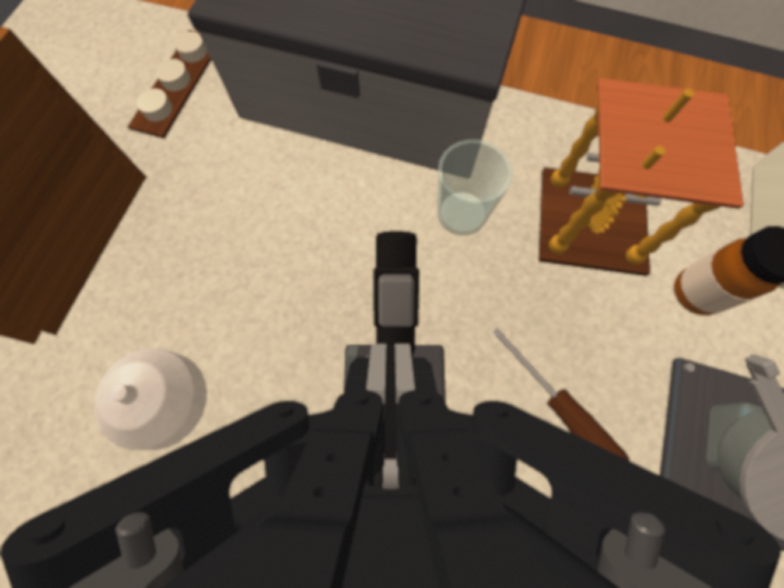

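The button's top face spans (378–414, 275–327) with its centre at (396,300), and the lever runs straight up the picture. Now its 3D pose.

```bash
python3 - <<'E'
from plan import *
o,s=pickle.load(open("w6.pkl","rb"))
P=cloud(s,o)
F=P[int(278/1.4):int(322/1.4),int(382/1.4):int(411/1.4)].reshape(-1,3)
c=F.mean(0);U,S,V=np.linalg.svd(F-c);n=V[2]*np.sign(V[2,2]);print("center",c,"normal",n,"elev",np.rad2deg(np.arcsin(np.hypot(*n[:2]))),"yaw",np.rad2deg(np.arctan2(-n[1],-n[0])),"rms",S[2]/len(F)**.5)
print("c px",px(s,396/1.4,300.5/1.4,o))
# edges
for a in((378,275),(414,275),(377,327),(415,327)): print(px(s,a[0]/1.4,a[1]/1.4,o,d=s["range_z"][214,283]+ (0)))
# grip axis: dark pts on grip in cloud
G=P.reshape(-1,3);q=(G-c);m=(np.linalg.norm(q,axis=1)<90)&(G[:,2]>150);H=G[m&(np.abs(q@np.cross(n,[0,0,1])/.57)<25)]
A=H[:,:2]-H[:,:2].mean(0);_,_,v=np.linalg.svd(A);print(len(H),"grip yaw",np.rad2deg(np.arctan2(v[0,1],v[0,0])),H[:,:2].mean(0))
E
```

```text
Traceback (most recent call last):
numpy.linalg.LinAlgError: SVD did not converge
```

```bash
python3 - <<'E'
from plan import *
o,s=pickle.load(open("w6.pkl","rb"))
P=cloud(s,o)
F=P[int(280/1.4):int(320/1.4),int(384/1.4):int(409/1.4)].reshape(-1,3);print(len(F));F=F[np.isfinite(F[:,0])]
F=F[np.abs(F[:,2]-np.median(F[:,2]))<14]
c=F.mean(0);U,S,V=np.linalg.svd(F-c,full_matrices=False);n=V[2]*np.sign(V[2,2]);print(len(F),"center",c,"normal",n,"tilt",np.rad2deg(np.arccos(n[2])),"yaw",np.rad2deg(np.arctan2(-n[1],-n[0])),"rms",S[2]/len(F)**.5)
print("c px",px(s,396/1.4,300.5/1.4,o))
d=np.nanmedian(s["range_z"][205:225,277:290])
for a in((378,275),(414,275),(377,327),(415,327)): print(px(s,a[0]/1.4,a[1]/1.4,o,d=d))
G=P.reshape(-1,3);G=G[np.isfinite(G[:,0])];q=G-c
e=np.cross(n,[0,0,1]);e/=np.linalg.norm(e)
for n_,G_ in(("w",G),)+tuple((k,cloud(pickle.load(open(k+".pkl","rb"))).reshape(-1,3)) for k in("top","scene")):
    G_=G_[np.isfinite(G_[:,0])];q=G_-c
    H=G_[(np.linalg.norm(q,axis=1)<70)&(np.abs(q@e)<22)&(G_[:,2]>135)]
    A=H[:,:2]-H[:,:2].mean(0);_,_,v=np.linalg.svd(A,full_matrices=False);print(n_,len(H),"grip yaw",np.rad2deg(np.arctan(v[0,1]/v[0,0])),H.mean(0))
E
```

```text
504
502 center [596.747 172.688 185.327] normal [-0.526 -0.158  0.836] tilt 33.32205702697607 yaw 16.702322318071328 rms 0.6965828350626824
c px [596.03  172.136 184.841]
[606.91  187.277 189.791]
[613.675 166.079 189.757]
[577.678 178.615 179.589]
[584.819 156.236 179.553]
w 2522 grip yaw 18.589613718481836 [605.378 175.119 179.616]
top 364 grip yaw 17.699379861181026 [600.955 173.725 175.456]
scene 367 grip yaw 19.734791707777937 [605.331 167.322 174.54 ]
```

```bash
cat > lev.py <<'E'
from plan import *
c=np.array([596.5,172.4,185.3]);yaw=np.deg2rad(17.5)
h=c-np.array([97*np.cos(yaw),97*np.sin(yaw),100.3])
def pose(th,d):  # th deg swung down, d mm above button's free top
    R=Ro.from_euler('ZY',[yaw,np.deg2rad(th-35)]).as_matrix();T=R.copy();T[:,1:]*=-1
    return T,h+R@[137,0,26.5+d]
E
python3 - <<'E'
from lev import *
o=env.get_obs();R0=np.array(o["orientation"])
for th,d in((0,60),(0,12),(0,4)): print(d,*delta(o,*pose(th,d)))
print("hinge",h)
E
```

```text
60 [ 21.715   6.045 -46.404] [ 0.219 -1.009 -0.104]
12 [ 47.973  14.324 -85.723] [ 0.219 -1.009 -0.104]
4 [ 52.349  15.704 -92.277] [ 0.219 -1.009 -0.104]
hinge [503.989 143.232  85.   ]
```

Call:
jog_arm(
  moves=[
    [0,2,1,-5,0,-1,0],
    [0,5,1,-10,0,-1,0],
    [0,7,2,-15,0,-1,0],
    [0,10,3,-21,0,-1,0],
    [0,13,4,-28,0,-1,0],
    [0,16,5,-35,0,-1,0],
    [0,19,6,-41,0,-1,0],
    [0,22,6,-46,0,-1,0],
    [0,22,6,-46,0,-1,0],
    [0,22,6,-46,0,-1,0],
  ],
)

```text
clock: 10.45
ee_pos: [565.5, 160.1, 237.5]
orientation: [[0.78, 0.297, 0.551], [0.244, -0.955, 0.169], [0.576, 0.002, -0.817]]
contact_force: [0.1, 0.7, 0.8]
grip_width: -0.2
grasp_force: 0.0
```

```bash
python3 - <<'E'
from lev import *
o=env.get_obs();print(o["joint_positions"])
for th,d in((0,60),(0,12),(0,6)): print(d,*delta(o,*pose(th,d)))
s=snapshot("wrist")
print("button",px(s,0,0,o,d=1)*0)
P=cloud(s,o).reshape(-1,3);T,p=pose(0,0);q=(P-p)@T
m=(abs(q[:,0])<14)&(abs(q[:,1])<9)&(abs(q[:,2])<6);print("surface above est",-np.median(q[m,2]),m.sum())
E
```

```text
[-17.032 -12.659  -1.817 122.508   1.146  34.989 -92.326]
60 [-1.779  1.982 -3.101] [0.077 0.209 0.207]
12 [ 24.478  10.261 -42.42 ] [0.077 0.209 0.207]
6 [ 27.76   11.296 -47.335] [0.077 0.209 0.207]
button [0. 0. 0.]
surface above est -0.05769516507772324 941
```

Call:
jog_arm(
  moves=[
    [0,5,2,-9,0,0,0],
    [0,10,4,-18,0,0,0],
    [0,15,6,-27,0,0,0],
    [0,19,8,-33,0,0,0],
    [0,22,9,-38,0,0,0],
    [0,24.5,10.3,-42.5,0,0,0],
    [0,26,11,-45,0,0,0],
    [0,28,11.3,-47.5,0,0,0],
    [0,28,11.3,-47.5,0,0,0],
    [0,28,11.3,-47.5,0,0,0],
  ],
)

```text
clock: 11.5
ee_pos: [593.5, 171.3, 190.3]
orientation: [[0.78, 0.297, 0.551], [0.244, -0.955, 0.169], [0.576, 0.002, -0.817]]
contact_force: [-0.9, -0.9, 0.1]
grip_width: -0.1
grasp_force: 0.0
```

```bash
python3 - <<'E'
from lev import *
o=env.get_obs();print(o["contact_force"])
for th,d in((0,6),(0,2),(0,-2),(0,-6),(0,-9),(4,-10),(8,-10),(12,-10),(16,-10),(20,-10)): print(th,d,*delta(o,*pose(th,d)))
print("second call, relative to th20 nominal")
T,p=pose(20,-10);o2=dict(orientation=T,ee_pos=p)
for th,d in((24,-10),(28,-10),(32,-10),(36,-10),(40,-10),(43,-10),(44.5,-10)): print(th,d,*delta(o2,*pose(th,d)))
E
```

```text
[-0.851 -0.916  0.139]
0 6 [-0.281  0.098 -0.127] [0.069 0.235 0.219]
0 2 [ 1.907  0.788 -3.404] [0.069 0.235 0.219]
0 -2 [ 4.095  1.478 -6.68 ] [0.069 0.235 0.219]
0 -6 [ 6.283  2.168 -9.957] [0.069 0.235 0.219]
0 -9 [  7.924   2.685 -12.415] [0.069 0.235 0.219]
4 -10 [ 14.359   4.714 -20.626] [-1.127  4.052  0.214]
8 -10 [ 19.741   6.411 -28.431] [-2.322  7.869  0.209]
12 -10 [ 24.591   7.94  -36.611] [-3.518 11.686  0.204]
16 -10 [ 28.885   9.294 -45.126] [-4.714 15.503  0.198]
20 -10 [ 32.602  10.466 -53.934] [-5.91  19.32   0.193]
second call, relative to th20 nominal
24 -10 [ 3.122  0.984 -9.058] [-1.203  3.815  0.   ]
28 -10 [  5.633   1.776 -18.323] [-2.406  7.63   0.   ]
32 -10 [  7.522   2.372 -27.749] [-3.608 11.445 -0.   ]
36 -10 [  8.78    2.768 -37.289] [-4.811 15.259  0.   ]
40 -10 [  9.399   2.964 -46.899] [-6.014 19.074  0.   ]
43 -10 [  9.443   2.978 -54.123] [-6.916 21.935 -0.   ]
44.5 -10 [  9.33    2.942 -57.734] [-7.367 23.366 -0.   ]
```

Call:
jog_arm(
  moves=[
    [0,2,0.8,-3.4,0,0.2,0.2],
    [0,4.1,1.5,-6.7,0,0.2,0.2],
    [0,6.3,2.2,-10,0,0.2,0.2],
    [0,7.9,2.7,-12.4,0,0.2,0.2],
    [0,8.5,2.9,-13.2,0,0.2,0.2],
    [0,14.4,4.7,-20.6,-1.1,4,0.2],
    [0,19.7,6.4,-28.4,-2.3,7.9,0.2],
    [0,24.6,7.9,-36.6,-3.5,11.7,0.2],
    [0,28.9,9.3,-45.1,-4.7,15.5,0.2],
    [0,32.6,10.5,-53.9,-5.9,19.3,0.2],
  ],
)

```text
clock: 12.5
ee_pos: [627.2, 182.2, 137.2]
orientation: [[0.921, 0.301, 0.247], [0.291, -0.954, 0.078], [0.259, -0.0, -0.966]]
contact_force: [0.3, 0.2, 6.1]
grip_width: 0.1
grasp_force: 2.7
```

```bash
python3 - <<'E'
from lev import *
o=env.get_obs();print(o["contact_force"],o["joint_positions"])
T,p=pose(20,-10);print((np.array(o["ee_pos"])-p)@T)
E
```

```text
[0.284 0.163 6.107] [-17.588  11.995  -1.242 103.665   0.757  49.359 -91.674]
[ 1.303 -0.142 -0.478]
```

Call:
jog_arm(
  moves=[
    [0,3.1,1,-9,-1.2,3.8,0],
    [0,5.6,1.8,-18.3,-2.4,7.6,0],
    [0,7.5,2.4,-27.7,-3.6,11.4,0],
    [0,8.8,2.8,-37.3,-4.8,15.3,0],
    [0,9.4,3,-46.9,-6,19.1,0],
    [0,9.4,3,-52,-6.9,21.9,0],
    [0,9.4,3,-54,-6.9,21.9,0],
    [0,9.4,3,-55,-6.9,21.9,0],
    [0,9.4,3,-55,-6.9,21.9,0],
    [0,9.4,3,-55,-6.9,21.9,0],
  ],
)

```text
clock: 13.5
ee_pos: [637.3, 185.5, 84.8]
orientation: [[0.945, 0.301, -0.128], [0.298, -0.954, -0.04], [-0.134, -0.0, -0.991]]
contact_force: [-0.3, 0.2, 16.6]
grip_width: 0.1
grasp_force: 8.5
```

```bash
python3 - <<'E'
from lev import *
o=env.get_obs();print(o["contact_force"],o["joint_positions"])
T,p=pose(43,-6);print((np.array(o["ee_pos"])-p)@T, p)
E
```

```text
[-0.34   0.227 16.561] [-18.062  31.226  -0.529  82.688   0.119  73.792 -91.064]
[ 1.466 -0.212  1.216] [636.098 184.885  86.234]
```

Call:
jog_arm(
  moves=[
    [0,0,0,-2,0,0,0],
    [0,0,0,-2,0,0,0],
    [0,0,0,0,0,0,0],
    [0,0,0,5,0,0,0],
    [0,1,0,12,0,0,0],
    [0,2,1,22,0,0,0],
    [0,4,1,40,0,0,0],
    [0,0,0,75,0,0,0],
    [0,-10,-5,115,0,0,0],
    [0,-20,-10,155,0,0,0],
  ],
)

```text
clock: 14.5
ee_pos: [614.3, 174.6, 236.5]
orientation: [[0.944, 0.301, -0.135], [0.298, -0.954, -0.042], [-0.142, -0.0, -0.99]]
contact_force: [0.3, -0.0, 0.9]
grip_width: -0.3
grasp_force: 0.0
```

Call:
jog_arm(
  moves=[
    [0,-10,-5,20,0,0,0],
    [0,-20,-10,35,0,0,0],
    [0,-40,-10,40,0,0,0],
    [0,-60,-10,40,0,0,0],
    [0,-80,-10,40,0,0,0],
    [0,-80,-10,40,0,0,0],
    [0,-80,-10,40,0,0,0],
    [0,-80,-10,40,0,0,0],
    [0,-80,-10,40,0,0,0],
    [0,-80,-10,40,0,0,0],
  ],
)

```text
clock: 15.5
ee_pos: [535.9, 164.6, 275.7]
orientation: [[0.945, 0.3, -0.133], [0.297, -0.954, -0.042], [-0.139, -0.0, -0.99]]
contact_force: [-0.3, -0.1, -0.7]
grip_width: -0.2
grasp_force: 0.0
```

```bash
python3 - <<'E'
from lev import *
o=env.get_obs();print(o["contact_force"],o["clock"])
s=snapshot("wrist");save(s,"w7");b=snapshot("scene");save(b,"s7",scale=1.4)
P=cloud(s,o).reshape(-1,3)
for th in (41,43):
    T,p=pose(th,0);q=(P-p)@T
    m=(abs(q[:,0])<13)&(abs(q[:,1])<8)&(abs(q[:,2])<12);print(th,"button above",-np.median(q[m,2]),m.sum(),np.polyfit(q[m,0],-q[m,2],1))
E
```

```text
[-0.322 -0.075 -0.659] 15.5
41 button above -4.408823476254988 473 [-0.044 -4.476]
43 button above 0.2899931334116501 456 [-0.007  0.277]
```

View pics/s7.png

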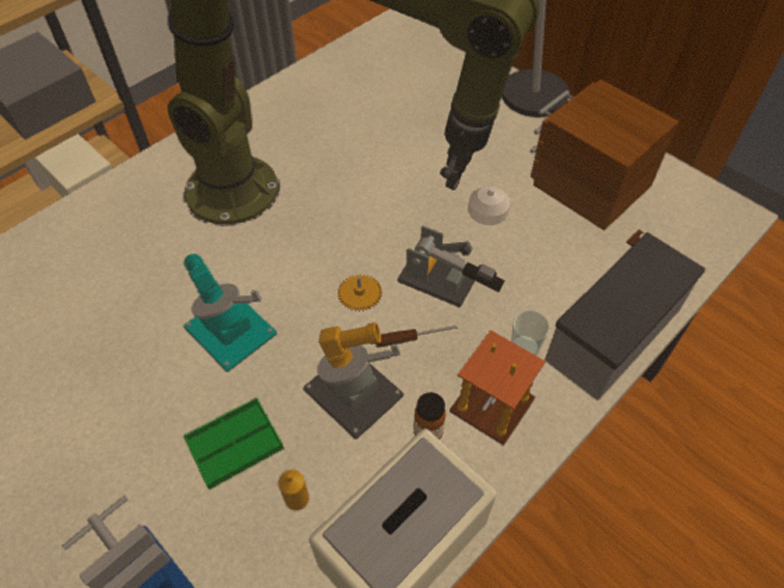

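The lever is fully down at 43°, with the button at (487,275). The elbow's outlet at (370,333) lies over the pointer, whose tip is at (390,350), and nothing else on the bench has moved.

```bash
python3 -c "
from bench import env
print(env.hand_in())"
```

```text
the job is handed in; nothing more can be done
None
```

The job is handed in at about 15.5 s: the elbow was screwed down about 102° to within roughly 1° of the pointer tip, and the lever was swung fully down to its stop and released, with nothing else on the bench seen to move.

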